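# Drop a masking frame onto twin register pins and lock it

## Task

Pick up the metal masking frame by its wooden handle, feel for the two register pins on the plywood printing board so that both enter the frame's two holes at once, and let it down until it lies fully flush on the board. Then swing the board's turn button all the way across, over the frame's rim, to lock it. Work gently, without leaning on or knocking against the board with the frame, and leave the marker that lies between them where it is.

Things in the scene. Friction and masses are not known exactly. Their poses are not given: they have to be found in the camera images.
- frame: Flat aluminium masking frame, 214 (x) x 234 (y) x 12 mm, 0.3 to 0.5 kg, open window in the middle. Origin: centre of its flat underside, z up. Two equal oblong holes through the side rails, centred at x = 0, y = +95 and -95 mm, each 12.5 mm in x and 18 mm in y. Fits the pins either way round. Home: origin 16 mm above the board's origin, midway between the pins, x along the board's x.
- handle (a point): Middle of the frame's wooden handle bar, 48 mm above the frame's underside at x = y = 0. The bar is 14 mm wide (frame x), 16 mm tall (40 to 56 mm above the underside) and 128 mm long (frame y); posts hold it at y = +-58 mm, so its middle 100 mm is free to grip across the 14 mm.
- board: Plywood printing board, fixed to the table, 250 (x) x 300 (y) x 16 mm; a painted card 5 mm thick is stuck on its middle (the frame's strips round the window clear it). Origin: centre of its underside, z up; its top is 16 mm higher.
- slots (a point): Point on the board's top, midway between two dark slots along board x. Two steel pins, 10 mm diameter, 24 mm tall over the board, flat tips with a 0.7 mm bevel, stand in them at board y = +95 and -95 mm, both at one board x. They share a slide clamped at some x from -18 to +18 mm of this point: new each time and NOT reported, to be felt (or seen). The clamp does not give way.
- button (a joint): Turn button: flat steel arm on a vertical pivot at board x = -60, y = +136 mm; underside 30 mm above the board's origin, 2 mm over a seated frame. Rad: 0 = arm along board +x, clear of the frame; grows clockwise seen from above; 1.57 = along board -y, across the frame's rim. Stops at -0.6 and 1.6, starts at -0.5 to 0. Friction 0.1 N m; stays where left.
- knob (a point): Point on the upright round knob of the turn button, 48 mm from the pivot, 50 mm above the board's origin. The knob is 14 mm in diameter; its top is 14 mm above this point, the arm's upper face 15 mm below it.
- marker: White paint marker with a dark cap, 129 mm long, 13 mm thick, a bystander lying on the table between frame and board; origin: its middle, at the underside.

How it is judged (in metres and radians):
On the way, in this order (a step that is already met when the one before it is completed fails the run):
1. the frame lies flush on the board with both pins through its holes, while the turn button is still clear (below 0.5 rad) (x of frame in the frame of board between -0.022 and 0.022 m and y of frame in the frame of board between -0.006 and 0.006 m and z of frame in the frame of board between 0.013 and 0.0185 m and angle between the x axis of frame and the x axis of board, either way round below 0.05 rad and angle between frame's own z axis and vertical below 0.03 rad and value of joint button below 0.5 rad), for 0.2 s.
2. the turn button is swung over the frame's rim (beyond 1.3 rad) (x of frame in the frame of board between -0.022 and 0.022 m and y of frame in the frame of board between -0.006 and 0.006 m and z of frame in the frame of board between 0.013 and 0.0185 m and angle between the x axis of frame and the x axis of board, either way round below 0.05 rad and angle between frame's own z axis and vertical below 0.03 rad and value of joint button above 1.3 rad), for 0.2 s.
At the end, for the whole second after the job is handed in: Frame at rest, flush and level (0.03 rad) on the board, both pins through its holes: origin within 22 mm in x, 6 mm in y of the board's centre, 13 to 18.5 mm above the board's origin, axes within 0.05 rad either way round; turn button beyond 1.3 rad, over the rim (all of step 2 and linear speed of frame below 0.02 m/s and angular speed of frame below 0.1 rad/s and velocity of joint button below 0.1 rad/s); the robot touches nothing.
It fails at once if the frame is pressed or knocked against the board or its pins with more than 40 N (contact force between frame and board above 40 N).
It fails at once if the paint marker is moved more than 30 mm (distance of marker from where it was at the start of the episode above 0.03 m).
It also fails if it takes over 72 s, if anything falls off the work surface, if the arm or the gripper's body presses on something with over 40 N, if the wrist force passes 120 N, or if a joint passes its speed limit or range.

## Robot

A 6-joint arm with a two-finger parallel gripper is mounted at the origin on a cart in front of the work surface, level with it; the furniture and walls round the work are solid. World frame = base frame: x ahead of the robot, y to its left, z up, the work surface at z = 0. Lengths are in mm, angles in rad, forces in N, time in s.
With the tool pointing down it reaches from about 300 to 775 mm from the base axis. Payload 14.6 kg.
Tool frame: the origin (TCP) lies on the centre line of the jaws, within the pads' length; the fingertips stand 19 mm ahead of it and the grasp point (between the pads) is the TCP (bot.tip_reach is the distance from the TCP to the fingertips, in mm); z points along the fingers, y is the line along which they close (so a half turn about z gives the same grasp; the last joint's range is limited). The gripper opens to 85 mm and grips with 20 to 120 N. Pads are 22 mm wide; open, the fingers measure 114 mm over their backs; the gripper's body (76 mm by 85 mm) begins 54 mm behind the grasp point. The pads swing forward as they close: fully open they stand 13 mm farther back than shut.
Start: joints at [1.049, 0.3, 1.521, -0, 1.321, -0.067], TCP at [241.602, 494.083, 250.281] pointing down, gripper open.
Joint ranges: [-3.03, 3.03], [-0.79, 2.21], [0.23, 2.52], [-1.04, 4.18], [0, 3.07], [-2.55, 2.55]. Speed limits (rad/s): [2.22, 2.22, 2.57, 3.14, 3.14, 3.14].

## Interface

Orientations are given as a unit quaternion [w, x, y, z].
In Python, from rig import bot gives the robot as it stands. Calls block until the motion is done:
- bot.move_to(position, orientation): joint-space move of the TCP to a pose.
- bot.servo_line(position, attitude=None, speed=150, until_force=None): straight line of the TCP; attitude=None keeps the orientation; speed is the mean speed in mm/s. With until_force (N) it stops when the force on the tool has changed by that much, and returns True; else False.
- bot.move_joints(angles): joint-space move.
- bot.move_gripper(opening, grip_force=None): finger opening in mm; grip_force is the grip in N (None keeps the last); returns when the fingers have stopped.
- bot.dwell(seconds).
- bot.ik(position, orientation): joint angles nearest the present ones, or None.
- bot.read_state(): the state.
- bot.read_camera(name): name is "scene" or "top" or "wrist"; returns a dict with "image" (400x640x3 uint8, blue, green, red), "depth" (400x640 float32, mm along the optical axis (not along the pixel's ray), 0 where there is no reading), "fovy" (degrees; the focal length in pixels is half the picture's height over the tangent of half this angle, whatever the lens; pixels are square), "cx", "cy" (the principal point, pixels), "eye" and "attitude" of the camera in the world; the wrist camera has in their place "mount" (4x4, takes a point from camera to tool coordinates, whose origin is the TCP and whose axes are the flange's). Camera axes: x right, y down, z forward; pixel columns grow to the right and rows downward; lengths in mm; the calibration is good to about 2 mm. A picture is of the moment at which its call begins: read the wrist's pose just before it.
A pose or a line that the arm cannot do raises bot.MotionError and nothing moves.
- bot.finish_job(): hands the job in; it is judged then, once.
The state is a dict: "clock": time; "joint_positions": joint angles; "qvel": joint speeds; "effort": joint torques, N m; "ee_pos": TCP position; "tool_rot": TCP orientation; "ft_force": force on the tool from outside, world axes, zero at the start; "moment": the same for the moment, N m; "grip_width": finger opening in mm; "grip_force": force on a finger pad.
Only numpy, scipy, OpenCV 4.12 (cv2) and the standard library are available. Lean on these libraries where they do the work, as an engineer would, in place of code of your own. Each camera call takes 0.05 s, during which the arm holds its last target. There are 200 camera calls.

## Working session

There is one attempt and no reset: what is moved stays moved. The work goes in short steps, each a Python script; the robot and the scene stay as the last script left them, time stands still between calls to the robot, and variables do not carry over. Pictures are saved under pics/ and viewed, at most 10 in all, crops included, and the job is handed in when it is done.

```bash
ls; mkdir -p pics; cat > h.py <<'E'
import numpy as np, cv2
from scipy.spatial.transform import Rotation as R
from rig import bot
def rot(q): return R.from_quat([q[1],q[2],q[3],q[0]]).as_matrix()
def cam(name):
    s=bot.read_state(); c=bot.read_camera(name)
    f=200/np.tan(np.radians(c["fovy"])/2)
    if "mount" in c:
        M=np.array(c["mount"]); T=np.eye(4); T[:3,:3]=rot(s["tool_rot"]); T[:3,3]=s["ee_pos"]
        T=T@M
    else:
        T=np.eye(4); T[:3,3]=c["eye"]; a=np.array(c["attitude"]); T[:3,:3]=rot(a) if a.size==4 else a
    c["f"]=f; c["T"]=T; return c
def onplane(c,u,v,z):
    d=c["T"][:3,:3]@np.array([(u-c["cx"])/c["f"],(v-c["cy"])/c["f"],1]); o=c["T"][:3,3]
    return o+d*(z-o[2])/d[2]
def cloud(c):
    v,u=np.mgrid[0:400,0:640]; d=c["depth"]
    P=np.stack([(u-c["cx"])/c["f"]*d,(v-c["cy"])/c["f"]*d,d],-1)
    return P@c["T"][:3,:3].T+c["T"][:3,3]
def q_down(yaw):  # tool y axis at angle yaw in world, z down
    y=np.array([np.cos(yaw),np.sin(yaw),0]); z=np.array([0,0,-1.]); x=np.cross(y,z)
    q=R.from_matrix(np.stack([x,y,z],1)).as_quat(); return [q[3],q[0],q[1],q[2]]
E
python3 - <<'E'
from h import *
for n in("top","scene"):
    c=cam(n); cv2.imwrite(f"pics/{n}0.png",c["image"]); print(n,c["T"].round(2).tolist(),c["f"])
    np.savez(f"{n}0.npz",**{k:c[k] for k in("image","depth","cx","cy","T","f")})
s=bot.read_state(); print(rot(s["tool_rot"]).round(3),s["ft_force"],s["clock"])
E
```

```text
pics
top [[-0.01, -0.98, 0.2, 293.54], [-1.0, 0.01, 0.02, 49.8], [-0.02, -0.2, -0.98, 1153.69], [0.0, 0.0, 0.0, 1.0]] 487.28174550949115
scene [[0.9, -0.2, 0.38, 151.64], [-0.43, -0.44, 0.79, -699.82], [0.01, -0.88, -0.48, 531.02], [0.0, 0.0, 0.0, 1.0]] 367.354855518609
[[-0.898  0.439 -0.001]
 [ 0.439  0.898 -0.001]
 [ 0.    -0.001 -1.   ]] [ 0.03104681 -1.24988818 -0.82974842] 0.1
```

View pics/top0.png

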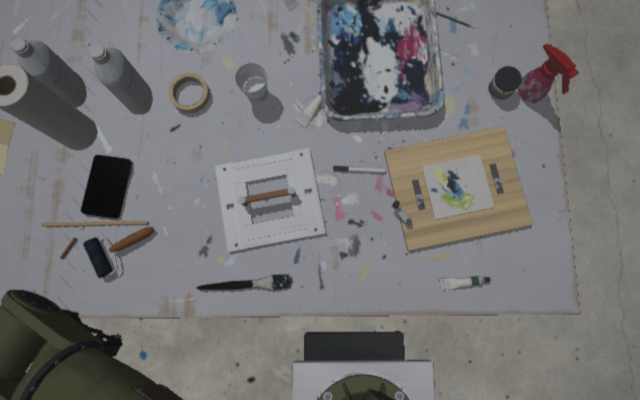

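View pics/scene0.png

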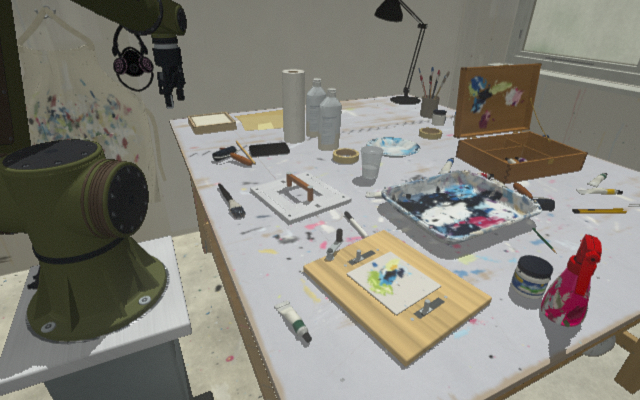

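Top view: frame at about (270,198) with its brown bar at (267,196), marker at (358,169), board at (460,188) with slots at (418,193) and (495,178), and the button near (401,212). The scene view agrees.

```bash
cat > m.py <<'E'
from h import *
def box(c,mask,z):
    k,_=cv2.findContours(mask.astype(np.uint8)*255,cv2.RETR_EXTERNAL,cv2.CHAIN_APPROX_NONE)
    p=max(k,key=cv2.contourArea)[:,0,:]
    W=np.array([onplane(c,u,v,z)[:2] for u,v in p],np.float32)
    return cv2.minAreaRect(W)
E
python3 - <<'E'
from m import *
c={k:v for k,v in np.load("top0.npz").items()}
P=cloud(c); hsv=cv2.cvtColor(c["image"],cv2.COLOR_BGR2HSV)
print("table z",np.median(P[230:245,350:420,2]))
v,u=np.mgrid[0:400,0:640]
H,S,V=[hsv[...,i].astype(int) for i in range(3)]
wood=(H>8)&(H<28)&(S>60)&(V>110)&(u>370)&(u<545)&(v>110)&(v<260)
wood=cv2.morphologyEx(wood.astype(np.uint8),cv2.MORPH_OPEN,np.ones((3,3)))
print("board",box(c,wood,16))
fr=(P[...,2]>6)&(P[...,2]<30)&(u>200)&(u<335)&(v>135)&(v<260)
fr=cv2.morphologyEx(fr.astype(np.uint8),cv2.MORPH_OPEN,np.ones((3,3)))
print("frame",box(c,fr,12))
bar=((H<16)|(H>170))&(S>90)&(u>230)&(u<305)&(v>180)&(v<215)
print("bar",box(c,bar,56))
im=c["image"][110:260,200:545]; cv2.imwrite("pics/topcrop.png",cv2.resize(im,None,fx=2.3,fy=2.3,interpolation=cv2.INTER_CUBIC))
m=P[...,2]; k=(u>390)&(u<420)&(v>190)&(v<235)&(m>45)
print("knob top pts",P[k].mean(0),k.sum())
E
```

```text
table z 2.021359394483966
board ((549.0570068359375, -232.48272705078125), (248.061767578125, 298.3981628417969), 10.931422233581543)
frame ((525.5693359375, 215.59669494628906), (215.5305938720703, 234.306884765625), 10.300065040588379)
bar ((525.9150390625, 216.44082641601562), (10.113785743713379, 95.15638732910156), 10.33493423461914)
knob top pts [463.65796324 -58.227368   256.6429466 ] 45
```

View pics/topcrop.png

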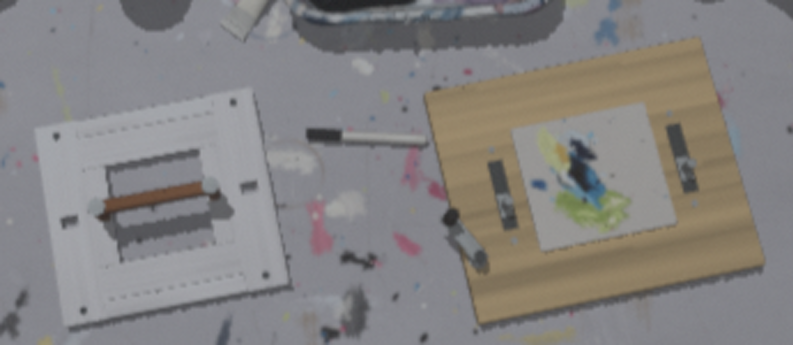

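```bash
python3 - <<'E'
from h import *
for name,(x,y,a) in {"frame":(525.7,216,10.3),"board":(549,-232.5,10.9)}.items():
    for t in (0,180):
        for z in (48,330): print(name,t,z,np.round(bot.ik([x,y,z],q_down(np.radians(a+t))),2))
bot.move_to([525.7,216,330],q_down(np.radians(10.3)) if 1 else 0)
c=cam("wrist"); print(np.array(c["mount"]).round(3).tolist(),c["f"],c["cx"],c["cy"],bot.read_state()["clock"],bot.read_state()["joint_positions"])
cv2.imwrite("pics/wf.png",c["image"]); np.savez("wf.npz",**{k:c[k] for k in("image","depth","cx","cy","T","f")})
E
```

```text
frame 0 48 [ 0.33  0.58  1.63 -0.    0.93  0.15]
frame 0 330 [ 0.33  0.3   1.34 -0.    1.5   0.15]Traceback (most recent call last):
  File "<stdin>", line 4, in <module>
    return _wrapfunc(a, 'round', decimals=decimals, out=out)
    return _wrapit(obj, method, *args, **kwds)
    result = getattr(arr, method)(*args, **kwds)
TypeError: unsupported operand type(s) for *: 'NoneType' and 'float'
```

```bash
python3 - <<'E'
from h import *
def shot(n):
    c=cam("wrist"); cv2.imwrite(f"pics/{n}.png",c["image"]); np.savez(f"{n}.npz",**{k:c[k] for k in("image","depth","cx","cy","T","f")}); return c
bot.move_to([549,-232.5,340],q_down(np.radians(10.9)))
c=shot("wb")
bot.move_to([525.7,216,330],q_down(np.radians(10.3)))
shot("wf")
print(np.array(c["mount"]).round(3).tolist(),c["f"],c["cx"],c["cy"],bot.read_state()["clock"])
a=np.vstack([cv2.imread("pics/wb.png"),cv2.imread("pics/wf.png")]); cv2.imwrite("pics/wboth.png",cv2.resize(a,(480,600),interpolation=cv2.INTER_AREA))
E
```

```text
[[-0.0, -0.945, -0.326, 83.575], [1.0, -0.0, 0.0, 0.662], [-0.001, -0.326, 0.945, -123.482], [0.0, 0.0, 0.0, 1.0]] 325.9778093400218 314.66306213838305 195.76415148017253 4.65
```

View pics/wboth.png

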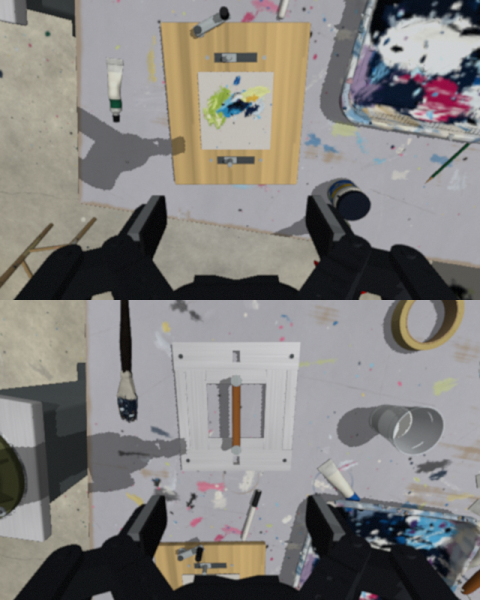

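The upper half shows the board from the wrist: slots at about (313,76) and (315,213) in full-picture pixels, each with a bright pin, and the knob at (297,20). The lower half shows the frame centred, with its holes near (315,73) and (315,213). I'll enlarge the slots and holes next.

```bash
python3 - <<'E'
import cv2,numpy as np
b=cv2.imread("pics/wb.png"); f=cv2.imread("pics/wf.png")
def cr(i,u,v): return cv2.resize(i[v-22:v+23,u-32:u+33],(390,270),interpolation=cv2.INTER_NEAREST)
a=np.vstack([np.hstack([cr(b,315,76),cr(b,315,213)]),np.hstack([cr(f,315,73),cr(f,315,213)])])
cv2.imwrite("pics/pins.png",a)
E
```

```text
(no output)
```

View pics/pins.png

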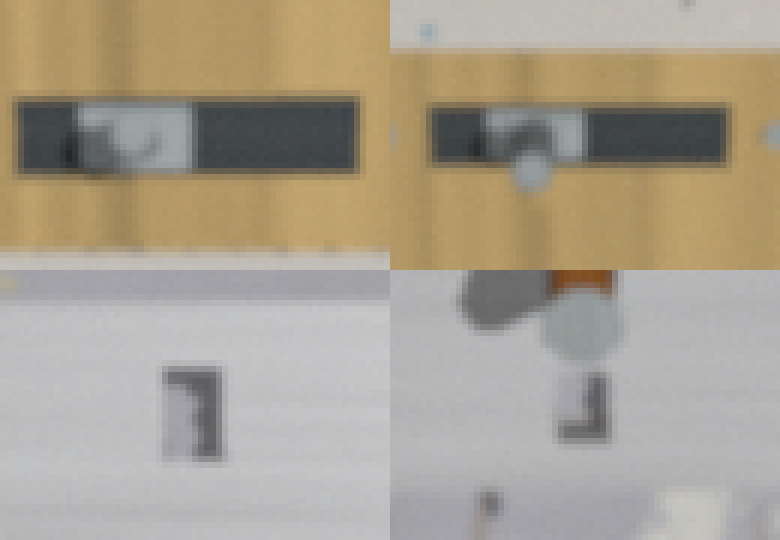

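Slot plates (which carry the pins) sit left of each slot's middle. In full-picture pixels the plates are at about (305.3,76.5) and (306.9,212.9), and the near pin's tip is at (306,219.2). The frame holes are at (314.7,74.3) and (314.7,213.2).

```bash
python3 - <<'E'
from m import *
L=lambda n:{k:v for k,v in np.load(n+".npz").items()}
b=L("wb"); f=L("wf")
print(b["T"].round(2).tolist())
g=lambda c,x,y,u0,v0,z:onplane(c,u0+x/6-.5,v0+y/6-.5,z)[:2]
s1=g(b,187,136,283,54,16); s2=g(b,190,136,283,191,16)
p1=g(b,137,136,283,54,16); p2=g(b,146,136,283,191,16); t2=g(b,141,172,283,191,40); t1=g(b,134,132,283,54,40)
h1=g(f,193,143.5,283,51,12); h2=g(f,193,136,283,191,12)
for n,a,q in(("slot",s1,s2),("plate",p1,p2),("tips",t1,t2),("hole",h1,h2)):
    d=a-q; print(n,a.round(1),q.round(1),"mid",((a+q)/2).round(2),"len",np.linalg.norm(d).round(1),"yaw",np.degrees(np.arctan2(-d[0],d[1])).round(2))
hb=cv2.cvtColor(b["image"],cv2.COLOR_BGR2HSV).astype(int); H,S,V=[hb[...,i] for i in range(3)]
w=((H>8)&(H<28)&(S>60)&(V>110)).astype(np.uint8); w[:,:180]=0; w[:,430:]=0; w[260:]=0
w=cv2.morphologyEx(w,cv2.MORPH_OPEN,np.ones((5,5)))
print("board",box(b,w,16))
ff=f["image"].astype(int); P=cloud(f); m=((P[...,2]>7)&(P[...,2]<20)).astype(np.uint8); m[:,:220]=0;m[:,410:]=0;m[:40]=0;m[245:]=0
print("frame",box(f,m,12))
hf=cv2.cvtColor(f["image"],cv2.COLOR_BGR2HSV).astype(int)
k=((hf[...,0]<16)&(hf[...,1]>120)).astype(np.uint8); k[:,:290]=0;k[:,345:]=0;k[:90]=0;k[220:]=0
print("bar",box(f,k,56))
E
```

```text
[[0.98, 0.18, 0.06, 534.0], [0.19, -0.93, -0.32, -149.67], [0.0, 0.33, -0.95, 463.44], [0.0, 0.0, 0.0, 1.0]]
slot [ 531.3 -141.1] [ 568.  -327.8] mid [ 549.63 -234.48] len 190.3 yaw 11.11
plate [ 520.7 -143.2] [ 557.3 -329.9] mid [ 539.03 -236.53] len 190.3 yaw 11.08
tips [ 520.7 -142.9] [ 556.6 -329.4] mid [ 538.65 -236.14] len 189.9 yaw 10.88
hole [510.3 308.2] [544.  121.4] mid [527.12 214.81] len 189.8 yaw 10.23
board ((549.5050048828125, -233.95852661132812), (248.98379516601562, 296.381591796875), 10.93199634552002)
frame ((526.8745727539062, 214.5430908203125), (213.8313751220703, 233.51214599609375), 10.269735336303711)
bar ((527.136474609375, 214.56402587890625), (11.549515724182129, 97.80127716064453), 9.957757949829102)
```

```bash
python3 - <<'E'
from h import *
q=q_down(np.radians(10.25)); x,y=527.1,214.8
bot.move_gripper(45)
bot.servo_line([x,y,130],q,speed=150)
print(bot.servo_line([x,y,48],speed=60,until_force=8),bot.read_state()["ee_pos"])
bot.move_gripper(5,grip_force=80)
s=bot.read_state(); print(s["grip_width"],s["grip_force"],s["ft_force"])
bot.servo_line([x,y,70],speed=40); bot.servo_line([x,y,170],speed=120); bot.dwell(.3)
s=bot.read_state(); print(s["ft_force"],s["moment"],s["grip_width"],s["ee_pos"],s["clock"])
c=cam("wrist"); cv2.imwrite("pics/wg.png",c["image"]); np.savez("wg.npz",**{k:c[k] for k in("image","depth","cx","cy","T","f")})
E
```

```text
False [527.30387582 214.87801576  48.39521257]
12.775900722770388 79.15307521820068 [-1.78033396 -0.90953409  5.60521414]
[ 0.77785861  0.44953456 -4.46437611] [ 0.01034149 -0.04140384  0.0256172 ] 12.326371006178592 [527.02018003 214.77047862 169.62435311] 10.4917
```

View pics/wg.png

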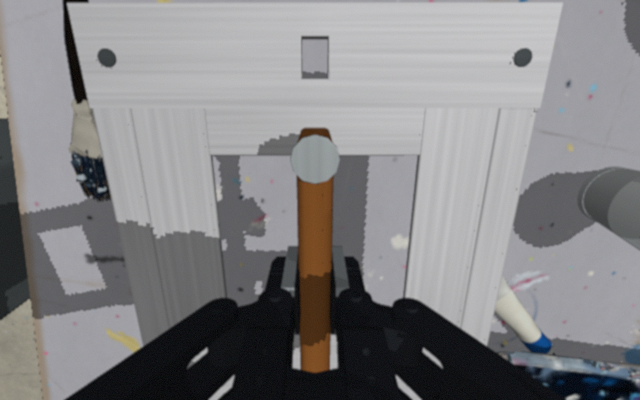

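The frame hangs level in the grip: hole at (315,57), screws symmetric at (107,57) and (523,58). A thing on the tool axis therefore reads about 0.8 mm towards +x, so I correct the pin estimate by that. Next I hover and look through the hole.

```bash
python3 - <<'E'
from h import *
g={k:v for k,v in np.load("wg.npz").items()}
y0=np.radians(10.25); ex=np.array([np.cos(y0),np.sin(y0)]); ey=np.array([-ex[1],ex[0]])
d=onplane(g,315,57,170-36)[:2]-np.array([527.02,214.77]); print("hole in grip",d@ex,d@ey)
w=np.radians(11.0); ex=np.array([np.cos(w),np.sin(w)])
t=np.array([538.9,-236.3])-0.8*ex
bot.servo_line([*t,170],q_down(w),speed=220)
bot.servo_line([*t,100],speed=60); bot.dwell(.3)
s=bot.read_state(); print(t,s["ee_pos"],s["ft_force"],s["clock"])
c=cam("wrist"); np.savez("wh.npz",**{k:c[k] for k in("image","depth","cx","cy","T","f")})
cv2.imwrite("pics/wh.png",cv2.resize(c["image"][15:115,235:395],(800,500),interpolation=cv2.INTER_NEAREST))
E
```

```text
hole in grip 0.8920399691138918 94.82903128376604
[ 538.11469825 -236.4526472 ] [ 538.15470589 -236.46834484  100.13428691] [ 0.08686868 -0.22157956 -4.47605062] 14.3583
```

View pics/wh.png

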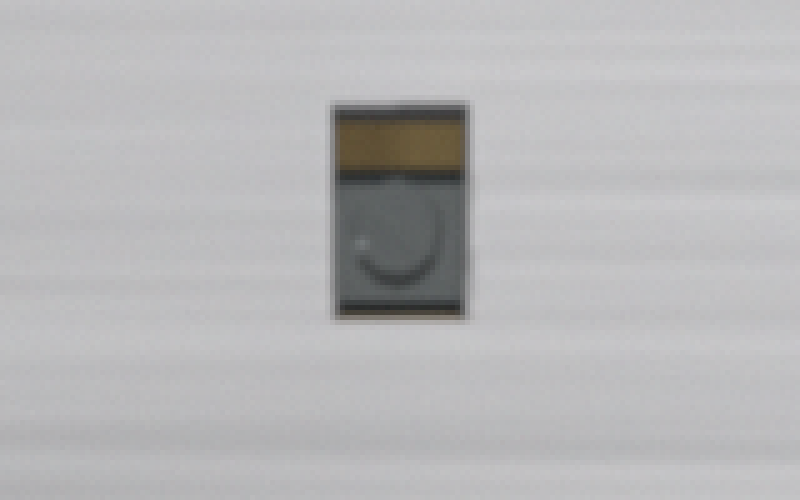

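Through the hole at (400,211) in the crop, the pin's tip shows at (397,233). With the parallax that is centred to about 0.3 mm. I'll descend gently with a force stop.

```bash
cat > d.py <<'E'
from h import *
def down(z,sp,f=6):
    s=bot.read_state(); hit=bot.servo_line([t[0],t[1],z],speed=sp,until_force=f); bot.dwell(.15)
    s=bot.read_state(); print(hit,np.round(s["ee_pos"],2),np.round(s["ft_force"],2),np.round(s["moment"],2),round(s["clock"],2)); return hit
w=np.radians(11.0); ex=np.array([np.cos(w),np.sin(w)]); t=np.array([538.115,-236.453])-0.25*ex
E
python3 - <<'E'
from d import *
if not down(84,15): 
    if not down(68,20): down(64,8)
E
```

```text
False [ 537.87 -236.53   84.08] [-0.46 -0.48 -4.07] [-0.    0.04  0.03] 15.78
False [ 537.95 -236.52   68.16] [-0.01  0.01 -4.37] [ 0.04 -0.02  0.02] 16.88
True [ 537.84 -236.48   64.41] [-0.36  0.73  6.68] [ 0.02  0.09 -0.01] 17.49
```

Seated: contact came at TCP z 64.4, as expected. I'll release, rise, check the seat and find the knob.

```bash
python3 - <<'E'
from d import *
bot.move_gripper(40)
bot.servo_line([*t,130],speed=80)
bot.servo_line([520,-205,270],speed=180); bot.dwell(.2)
c=cam("wrist"); np.savez("wk.npz",**{k:c[k] for k in("image","depth","cx","cy","T","f")}); cv2.imwrite("pics/wk.png",c["image"])
print(bot.read_state()["clock"],bot.read_state()["ft_force"])
P=cloud(c); z=P[...,2]; v,u=np.mgrid[0:400,0:640]
B=np.array([548.8,-234.6]); ex=np.array([np.cos(w),np.sin(w)]); ey=np.array([-ex[1],ex[0]])
piv=B-60*ex+136*ey; D=np.hypot(P[...,0]-piv[0],P[...,1]-piv[1])
k=(z>59)&(z<70)&(D<65)&(D>30)
m=P[k].mean(0)if k.any() else None; print(piv,k.sum(),m)
if m is not None:
    d=m[:2]-piv; print(np.hypot(*d),"theta",np.arctan2(-(d@ey),d@ex), "px",u[k].mean(),v[k].mean())
E
```

```text
20.05 [-0.09662183  0.28986385  0.22550562]
[ 463.95234562 -112.54724277] 192 [502.79211709 -83.48281433  63.49927553]
48.51050245420611 theta -0.4504363589235558 px 321.4322916666667 38.958333333333336
```

View pics/wk.png

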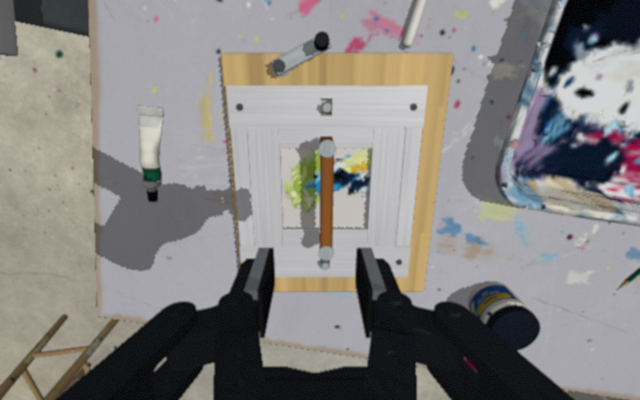

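The frame lies on the board with both pins up through the holes at (327,106) and (325,265). The knob top is at (321,39), button angle −0.45 rad. I'll cage the knob and swing it.

```bash
cat > k.py <<'E'
from d import *
piv=np.array([463.95,-112.55])
def pose(th,z):
    a=w-th; p=piv+48*np.array([np.cos(a),np.sin(a)])
    return [*p,z],q_down(min(w+np.pi/2-th,np.radians(105)))
E
python3 - <<'E'
from k import *
for th in(-.45,.2,.8,1.57): 
    j=bot.ik(*pose(th,60)); print(th,None if j is None else np.round(j,2))
bot.move_gripper(26)
p,q=pose(-.45,140); bot.move_to(p,q)
hit=bot.servo_line(pose(-.45,60)[0],speed=60,until_force=6); s=bot.read_state(); print(hit,s["ee_pos"],s["clock"])
if not hit:
    bot.move_gripper(19)
    for th in np.linspace(-.45,1.57,11)[1:]:
        p,q=pose(th,60); bot.servo_line(p,q,speed=40)
        s=bot.read_state(); print(round(th,2),np.round(s["ft_force"],1),round(s["clock"],1))
        if np.linalg.norm(s["ft_force"])>25: break
E
```

```text
-0.45 [-0.24  0.46  1.8  -0.    0.88 -2.07]
0.2 [-0.29  0.49  1.76 -0.    0.9  -1.85]
0.8 [-0.34  0.48  1.76 -0.    0.9  -1.3 ]
1.57 [-0.4   0.44  1.83 -0.    0.87 -0.59]
False [502.56316202 -83.8636489   60.32071369] 23.1167
-0.25 [-0.  -0.9 -0.2] 23.8
-0.05 [-0.7 -0.5 -0.1] 24.1
0.16 [-0.2  0.6  0.1] 24.5
0.36 [ 0.3 -0.1  0.2] 24.9
0.56 [-1.1  0.5 -0.5] 25.3
0.76 [-0.5 -0.2 -0.2] 25.7
0.96 [-0.2 -0.8 -0.7] 26.1
1.17 [ 0.2  0.5 -1. ] 26.5
1.37 [-0.4 -0.  -0. ] 26.9
1.57 [-0.4  0.8 -0.2] 27.3
```

```bash
python3 - <<'E'
from k import *
bot.move_gripper(26)
bot.servo_line(pose(1.57,140)[0],speed=80)
bot.servo_line([520,-205,270],q_down(w),speed=180); bot.dwell(.2)
c=cam("wrist"); cv2.imwrite("pics/we.png",c["image"])
P=cloud(c); z=P[...,2]; D=np.hypot(P[...,0]-piv[0],P[...,1]-piv[1])
k=(z>59)&(z<70)&(D<62)&(D>34); m=P[k].mean(0); d=m[:2]-piv
print(k.sum(),m,np.hypot(*d),"theta",w-np.arctan2(d[1],d[0]),bot.read_state()["ft_force"],bot.read_state()["clock"])
E
```

```text
158 [ 476.54783241 -158.36039834   63.36151159] 47.5110300657934 theta 1.4944168842303067 [ 0.61362491 -0.20376857  0.22833189] 29.875
```

View pics/we.png

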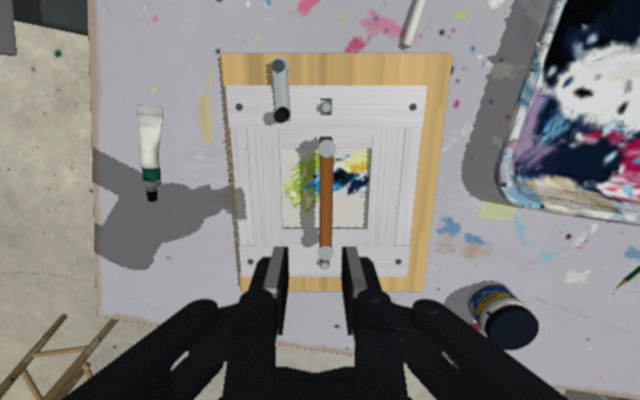

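The arm now lies across the frame's rim with the knob at (281,115), at about 1.49 rad. The frame has not moved and the marker is where it was.

```bash
python3 -c "
from rig import bot
print(bot.finish_job())"
```

```text
the job is handed in; nothing more can be done
None
```

The job is handed in at about 30 s of the 72 s: the frame lies flush on both pins, the turn button is across its rim at about 1.49 rad (needs over 1.3), and the marker looks undisturbed; no verdict came back.

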